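# Stand the tall jewellery display on its foot

## Task

Two L-shaped wooden display stands are lying on their backs on the black desk mat at the jeweller's counter. Tip the larger one up about its corner, on the spot and without lifting it off the mat, so that it stands upright on its foot. Leave the smaller stand, the bangle and the little bottle undisturbed.

Things in the scene. Friction and masses are not known exactly. Their poses are not given: they have to be found in the camera images.
- tall_stand: Larger wooden L, 60 mm wide, about 0.26 kg. Back board 110 long, 10 thick, lies on the mat (felt pad on top); weighted foot 75 long, 14 thick, sticks up at the end far from the robot. Origin: outer corner edge, mid-width. x: along the back board from the corner (must end up), fills 0-110; z: along the foot, fills 0-75. Push the upper foot to -x: it tips, past 42 degrees it falls onto the foot.
- short_stand: Smaller wooden L, same shape, 60 mm wide, lying the same way, to be left alone: back board 75 mm long and 10 thick, foot 50 long and 14 thick, lengths measured from the outer corner. Origin and axes as on the larger one. One stand lies to the left, one to the right, either way round, each turned up to 0.6 rad. The lengths of the larger one are in mm, also from the outer corner.
- bangle: Plain brass bangle lying flat on the mat between the stands, 66 mm across, 10 mm high. Origin: centre of its underside. The black desk mat under all four things is fixed, 460 x 780 mm; its top is 3 mm above the table (z = 0.003).
- bottle: Small closed amber glass bottle with a white cap, 28 mm across, 65 mm high, standing on the mat beyond the bangle as seen from the robot. Origin: centre of its underside.
There are look-alikes about, which are no part of the job. What is shaped like the tall_stand but yellow is not meant.

How it is judged:
By the outcome, as a careful person would: the job done as asked, in the order asked, and still so for the second after the job is handed in, with the robot touching nothing.
It also fails if it takes over 32 s, if anything falls off the work surface, if the arm or the gripper's body presses on something with over 40 N, if the wrist force passes 120 N, or if a joint passes its speed limit or range.

## Robot

A 6-joint arm with a two-finger parallel gripper is mounted at the origin on the work surface. World frame = base frame: x ahead of the robot, y to its left, z up, the work surface at z = 0. Lengths are in mm, angles in rad, forces in N, time in s.
With the tool pointing down it reaches from about 400 to 925 mm from the base axis. Payload 12.5 kg.
Tool frame: the origin (TCP) lies between the finger pads; the fingertips stand 19 mm ahead of it and the grasp point (between the pads) is the TCP (env.tips_ahead is the distance from the TCP to the fingertips, in mm); z points along the fingers, y is the line along which they close (so a half turn about z gives the same grasp; the last joint's range is limited). The gripper opens to 95 mm and grips with 3 to 60 N. Pads are 20 mm wide; open, the fingers measure 119 mm over their backs; the gripper's body (75 mm by 180 mm) begins 59 mm behind the grasp point.
Start: joints at [-1.245, 0.491, 1.559, -0, 1.092, -0.106], TCP at [261.59, -567.64, 233.661] pointing down, gripper open.
Joint ranges: [-3.1, 3.1], [-0.84, 2.19], [0.05, 2.79], [-1.13, 4.28], [0.06, 2.93], [-2.69, 2.69]. Speed limits (rad/s): [2.22, 2.22, 2.79, 3.14, 3.14, 3.14].

## Interface

Orientations are given as [roll, pitch, yaw] about the fixed x, y, z axes, in that order (R = Rz(yaw) Ry(pitch) Rx(roll)).
In Python, from cell import env gives the robot as it stands.
- The arm moves only by the shell command python3 -m crank 'ROWS'. ROWS is JSON, a list of rows, each a list of 5 numbers: the shift along the tool's x, y, z in mm, then the turn about the tool's z in degrees, then the finger opening in mm, from 0 to 95.1. In form: [[dx, dy, dz, yaw, grip], ...]. A call has 1 to 10 rows; each row is the pose to reach, as a shift and turn from the pose commanded when the call began, along the tool's axes at that moment; what a row does not reach only later rows make up. A row lasts 1/12 s, in which the tool goes at most 41.7 mm and 7.16 degrees, less where a joint would pass 70% of its speed; a pose out of reach is approached as far as the arm can. A call with a gripper value outside its range is refused whole. The fingers move at their own pace and stop on an object; the grip force is fixed at half the most. Time passes only in rows, so rows that repeat a pose let the fingers close. It gives the time, the measured TCP pose, the force, the opening and the grip force at its end, in the units of the state.
- env.state(): the state, without advancing time (a new reading comes with each control period).
- env.read_camera(name): name is "scene" or "top"; returns a dict with "img" (400x640x3 uint8, blue, green, red), "K" (3x3 intrinsics, pixels), "k1" (the pictures are not rectified: a ray, as slopes to the right and down, at radius r is drawn at 1 + k1 r^2 times it, then the intrinsics apply), "pose" (4x4, takes a point from camera to world coordinates). Camera axes: x right, y down, z forward; pixel columns grow to the right and rows downward; lengths in mm; the calibration is good to about 2 mm. A picture is of the moment at which its call begins. There is no depth.
- env.job_done(): hands the job in; it is judged then, once.
The state is a dict: "t": time; "joints": joint angles; "qvel": joint speeds; "tau": joint torques, N m; "eef_pos": TCP position; "tcp_rot": TCP orientation; "ft_force": force on the tool from outside, world axes, zero at the start; "moment": the same for the moment, N m; "opening": opening from 0.0 (shut) to 1.0 (fully open); "grip_force": force on a finger pad.
Only numpy, scipy, OpenCV 4.12 (cv2) and the standard library are available. Lean on these libraries where they do the work, as an engineer would, in place of code of your own. Each camera call takes 0.05 s, during which the arm holds its last target. There are 200 camera calls.

## Working session

There is one attempt and no reset: what is moved stays moved. The work goes in short steps, Python scripts to look and compute and a shell command to move; the robot and the scene stay as the last step left them, time stands still between calls to the robot, and variables do not carry over. Pictures are saved under pics/ and viewed, at most 10 in all, crops included, and the job is handed in when it is done.

```bash
mkdir -p pics; cat > h.py <<'E'
import numpy as np, cv2
from cell import env
def ray(c,u,v):
    p=cv2.undistortPoints(np.array([[[u,v]]],float),c["K"],np.array([c["k1"],0,0,0,0.]))[0,0]
    P=np.array(c["pose"]);d=P[:3,:3]@np.array([p[0],p[1],1]);return P[:3,3],d
def at(c,u,v,z):
    o,d=ray(c,u,v);return o+d*(z-o[2])/d[2]
E
python3 - <<'E'
from h import *
for n in("scene","top"):
    c=env.read_camera(n);cv2.imwrite(f"pics/{n}0.png",c["img"]);print(n,np.round(c["pose"],2).tolist(),c["k1"])
print(env.state())
E
```

```text
scene [[0.82, 0.37, -0.43, 957.07], [0.57, -0.52, 0.64, -507.23], [0.01, -0.77, -0.64, 529.27], [0.0, 0.0, 0.0, 1.0]] -0.04185400146989993
top [[-0.01, -0.98, 0.19, 443.46], [-1.0, 0.01, 0.03, -14.59], [-0.03, -0.19, -0.98, 855.45], [0.0, 0.0, 0.0, 1.0]] 0.02641902052992202
{'t': 0.1, 'joints': array([-1.24459337e+00,  4.91498439e-01,  1.55939360e+00,  2.41933248e-05,
        1.09171644e+00, -1.05610911e-01]), 'qvel': array([ 5.57379651e-04, -5.44477265e-04, -1.36351838e-03, -1.61935509e-03,
       -5.84125057e-05, -1.14573586e-03]), 'tau': array([ 3.45285844e-03, -6.13622618e+01, -2.58603662e+01,  6.94039883e-02,
        4.70371626e-02, -5.31223816e-05]), 'eef_pos': array([ 261.52859368, -567.42868915,  233.11894742]), 'tcp_rot': array([-3.14058475e+00, -1.28421738e-04,  4.31802645e-01]), 'ft_force': array([-0.61585862,  0.05026426, -1.04253628]), 'moment': array([-0.01968637, -0.0127558 ,  0.0474977 ]), 'grip_force': 0.0, 'opening': 0.9963954064411346}
```

View pics/scene0.png

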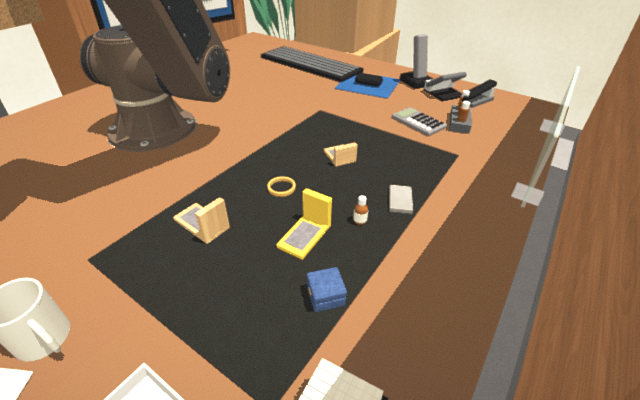

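View pics/top0.png

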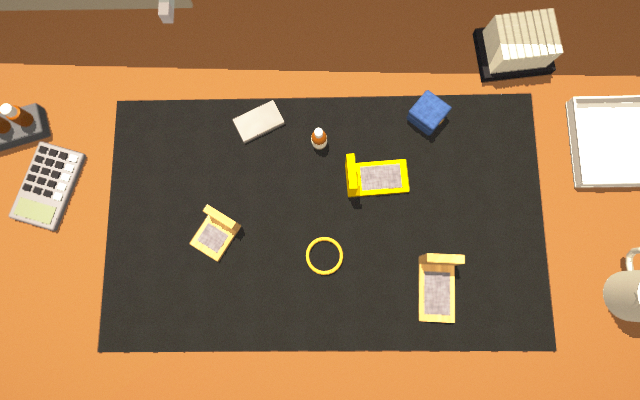

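The scene view shows the two wooden stands and the yellow look-alike. In the top view the larger wooden stand is on the right, with its board at about (437,290) and foot at (445,259). The smaller stand is at (214,235), the bangle at (324,256), the bottle at (319,138) and the yellow L at (380,178).

```bash
python3 - <<'E'
from h import *
for n,(x,y,w,h) in {"top":(405,240,75,95),"scene":(165,190,75,60)}.items():
    c=env.read_camera(n);I=cv2.resize(c["img"][y:y+h,x:x+w],None,fx=6,fy=6,interpolation=cv2.INTER_NEAREST);cv2.imwrite(f"pics/{n}1.png",I)
    if n=="top":
        m=(c["img"].max(2)>90).astype(np.uint8);m[:240]=0;m[335:]=0;m[:,:405]=0;m[:,480:]=0
        k=max(cv2.findContours(m,0,2)[0],key=cv2.contourArea)
        for p in cv2.approxPolyDP(k,3,True)[:,0]: print(p,*[np.round(at(c,*p,z)[:2]) for z in(3,13,78)])
E
```

```text
[419 255] [ 502. -170.] [ 501. -168.] [ 497. -156.]
[418 320] [ 391. -163.] [ 392. -161.] [ 396. -150.]
[455 322] [ 388. -225.] [ 388. -223.] [ 393. -207.]
[454 266] [ 482. -229.] [ 482. -227.] [ 479. -210.]
[465 262] [ 489. -249.] [ 489. -246.] [ 485. -228.]
[464 254] [ 503. -248.] [ 503. -245.] [ 498. -227.]
```

View pics/top1.png

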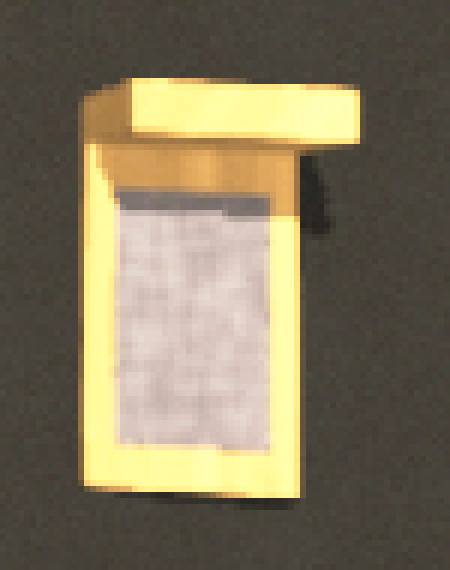

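The crop shows the foot's top face with corners at about (427,253), (465,254.5), (465,264) and (427,262.5). The board's near edge runs from (418.5,321) to (455,322.7).

```bash
python3 - <<'E'
from h import *
c=env.read_camera("top")
P=[at(c,*p,78)[:2] for p in((427,253.),(464.7,254.6),(464.7,263.8),(427,262.4))]
B=[at(c,*p,13)[:2] for p in((418.6,321),(454.6,322.5),(418.6,264))]
print(np.round(P,1).tolist(),np.round(B,1).tolist())
f=lambda a,b:np.arctan2(*(b-a)[[1,0]])
print("yaws",f(P[1],P[0])-np.pi/2,f(P[2],P[3])-np.pi/2,f(B[1],B[0])-np.pi/2,f(B[0],B[2]))
m=np.mean(P[2:],0);yaw=np.mean([f(P[1],P[0]),f(P[2],P[3]),f(B[1],B[0])])-np.pi/2
s=env.state();e=s["eef_pos"];ty=s["tcp_rot"][2]
print("inner mid",m,"outer mid",np.mean(P[:2],0),"yaw",yaw,"board len",np.linalg.norm(np.mean(P[:2],0)-np.mean(B[:2],0)))
t=m-40*np.array([np.cos(yaw),np.sin(yaw)]);d=t-e[:2]
print("tool dx,dy",d@[np.cos(ty),np.sin(ty)],d@[np.sin(ty),-np.cos(ty)],"turn(tool z down)",np.degrees(ty-yaw), "dist",np.hypot(*t))
E
```

```text
[[500.0, -168.9], [497.0, -228.5], [482.4, -227.6], [485.0, -168.1]] [[390.1, -161.8], [387.6, -222.0], [485.8, -166.4]]
yaws -0.04923862703419646 -0.04289019695859686 -0.0414093571986025 -0.047927306897329415
inner mid [ 483.71838551 -197.84996006] outer mid [ 498.49621969 -198.70626285] yaw -0.04451272706379861 board len 109.8304706930425
tool dx,dy 320.9352436593398 -261.111711370615 turn(tool z down) 27.29237949989807 dist 485.1439256524314
```

```bash
python3 -m crank '[[35,-29,0,6,0],[70,-57,0,12,0],[105,-86,0,18,0],[140,-114,0,24,0],[175,-143,0,27.3,0],[210,-171,0,27.3,0],[245,-200,0,27.3,0],[280,-228,0,27.3,0],[310,-252,0,27.3,0],[321,-261,0,27.3,0]]'
python3 -m crank '[[0,0,0,0,0],[0,0,0,0,0]]'; python3 - <<'E'
from h import *
s=env.state();e=s["eef_pos"];ty=s["tcp_rot"][2];yaw=-.0445
d=np.array([483.7,-197.85])-e[:2]
print(s["t"],e,s["tcp_rot"],"to inner face",d@[np.cos(ty),np.sin(ty)],d@[np.sin(ty),-np.cos(ty)],np.degrees(ty-yaw))
E
```

```text
t: 1.08
eef_pos: [444.4, -194.1, 233.8]
tcp_rot: [3.141, -0.0, -0.045]
ft_force: [1.4, -0.8, -0.2]
opening: 0.359
grip_force: 0.0
t: 1.25
eef_pos: [444.6, -194.6, 233.7]
tcp_rot: [3.141, -0.0, -0.041]
ft_force: [-0.3, -0.1, 0.0]
opening: 0.216
grip_force: 0.0
1.25 [ 444.56380026 -194.60634509  233.74223587] [ 3.14140385e+00 -1.71846638e-04 -4.07686506e-02] to inner face 39.235883249756576 1.6458715656197458 0.21379056982433398
```

```bash
python3 -m crank '[[0,1.5,30,0,0],[0,1.5,60,0,0],[0,1.5,90,0,0],[0,1.5,120,0,0],[0,1.5,138,0,0],[0,1.5,144,0,0],[0,1.5,144,0,0],[8,1.5,144,0,0],[16,1.5,144,0,0],[20,1.5,144,0,0]]'
python3 -m crank '[[0,0,0,0,0],[3,0,0,0,0],[5,0,0,0,0],[7,0,0,0,0],[8,0,0,0,0],[9,0,0,0,0],[10,0,0,0,0]]'
python3 - <<'E'
from h import *
c=env.read_camera("scene");cv2.imwrite("pics/s2.png",cv2.resize(c["img"][100:300,100:340],None,fx=3,fy=3));print(env.state()["eef_pos"],env.state()["ft_force"])
E
```

```text
t: 2.08
eef_pos: [465.7, -199.4, 91.0]
tcp_rot: [3.14, -0.003, -0.045]
ft_force: [0.2, -0.1, 0.3]
opening: 0.005
grip_force: 0.0
t: 2.67
eef_pos: [473.7, -199.0, 89.6]
tcp_rot: [-3.141, 0.0, -0.045]
ft_force: [-1.4, 0.8, 1.1]
opening: 0.005
grip_force: 0.6
[ 473.86408192 -199.07167233   89.62405678] [-1.06395804 -0.32456015  0.70291261]
```

View pics/s2.png

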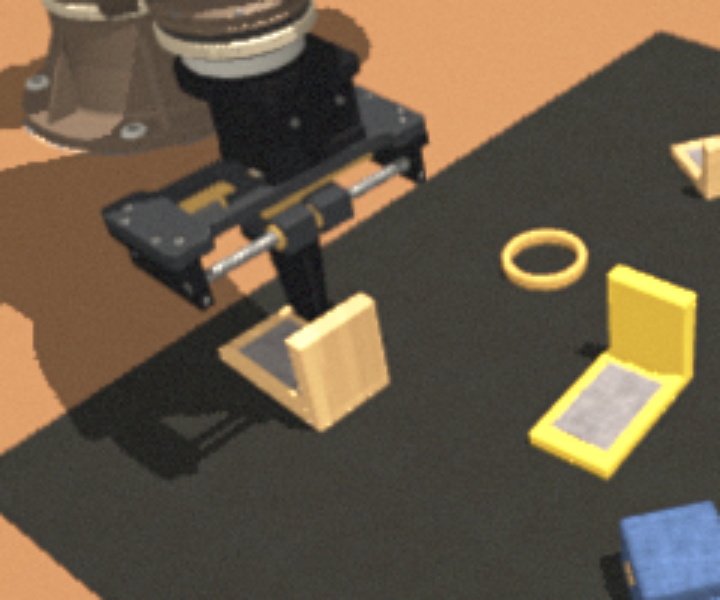

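The fingers sit behind the upper foot at about (315,305) in the crop and are just touching it. I'll push a little way and check whether it tips or slides.

```bash
python3 -m crank '[[2,0,0,0,0],[4,0,0,0,0],[6,0,0,0,0],[8,0,0,0,0],[10,0,0,0,0],[12,0,0,0,0],[14,0,0,0,0],[16,0,0,0,0],[18,0,0,0,0],[18,0,0,0,0]]'
python3 - <<'E'
from h import *
c=env.read_camera("scene");cv2.imwrite("pics/s3.png",cv2.resize(c["img"][150:270,130:280],None,fx=4,fy=4));print(env.state()["eef_pos"],env.state()["ft_force"])
E
```

```text
t: 3.55
eef_pos: [492.1, -200.0, 89.6]
tcp_rot: [3.141, -0.0, -0.045]
ft_force: [-1.0, -0.3, -0.1]
opening: 0.006
grip_force: 0.3
[ 491.91812154 -199.90367548   89.55885671] [-0.57441336  0.20401703  1.18666089]
```

View pics/s3.png

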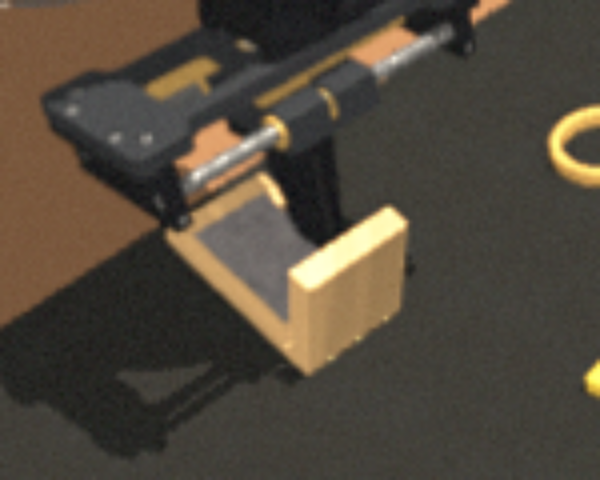

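It is tipping without sliding. The near end of the board has lifted, and the corner at crop (308,375), which is image (207,244), is where it was before. I'll keep pushing along the arc.

```bash
python3 -m crank '[[3,0,0,0,0],[6,0,0,0,0],[9,0,0,0,0],[12,0,1,0,0],[15,0,2,0,0],[18,0,3,0,0],[20.5,0,4,0,0],[23,0,5,0,0],[24.5,0,5.5,0,0],[26,0,6,0,0]]'
python3 -m crank '[[1,0,0.5,0,0],[2,0,1,0,0],[3,0,1.5,0,0],[4,0,2,0,0],[5,0,3,0,0],[6,0,3.5,0,0],[7,0,4,0,0],[7,0,4,0,0],[7,0,4,0,0],[7,0,4,0,0]]'
python3 - <<'E'
from h import *
c=env.read_camera("scene");cv2.imwrite("pics/s4.png",cv2.resize(c["img"][150:270,130:280],None,fx=4,fy=4));print(env.state()["eef_pos"],env.state()["ft_force"])
E
```

```text
t: 4.43
eef_pos: [517.9, -201.0, 83.5]
tcp_rot: [-3.142, 0.0, -0.045]
ft_force: [-0.4, -0.1, 0.2]
opening: 0.007
grip_force: 0.0
t: 5.27
eef_pos: [524.7, -201.4, 79.7]
tcp_rot: [3.142, -0.0, -0.045]
ft_force: [0.0, -1.1, 1.0]
opening: 0.006
grip_force: 0.0
[ 524.71525455 -201.39803584   79.64959932] [-0.19913096 -0.56667029 -0.33950131]
```

View pics/s4.png

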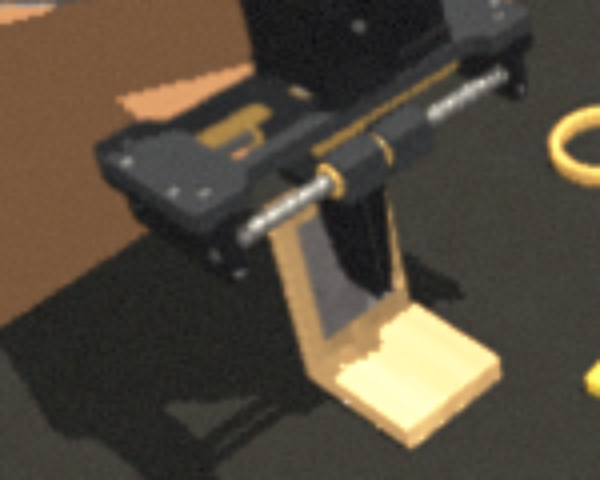

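The stand is on its foot, with the foot flat in front at crop (420,370) and the corner still at (308,375). The fingers are clear in front of the board. I'll move forward a little, raise the gripper and check.

```bash
python3 -m crank '[[4,0,-1,0,0],[6,0,-5,0,0],[6,0,-30,0,0],[6,0,-60,0,0],[6,0,-90,0,0],[6,0,-120,0,0],[6,0,-150,0,0],[-30,0,-165,0,0],[-60,0,-165,0,0],[-60,0,-165,0,0]]'
python3 -m crank '[[0,30,0,0,0],[0,70,0,0,0],[0,110,0,0,0],[0,150,0,0,0],[0,180,0,0,0],[0,200,0,0,0],[0,200,0,0,0],[0,200,0,0,0]]'
python3 - <<'E'
from h import *
a=env.read_camera("scene")["img"];b=env.read_camera("top")["img"]
cv2.imwrite("pics/s5.png",np.vstack([a[120:270,130:450],b[90:340,180:500]])[:,:].repeat(1,0))
E
```

```text
t: 6.15
eef_pos: [461.3, -197.9, 246.1]
tcp_rot: [3.141, -0.0, -0.045]
ft_force: [1.4, -1.1, -0.3]
opening: 0.007
grip_force: 0.0
t: 6.82
eef_pos: [455.8, -399.1, 244.3]
tcp_rot: [-3.141, 0.0, -0.046]
ft_force: [0.5, 0.7, 0.5]
opening: 0.003
grip_force: 0.0
```

View pics/s5.png

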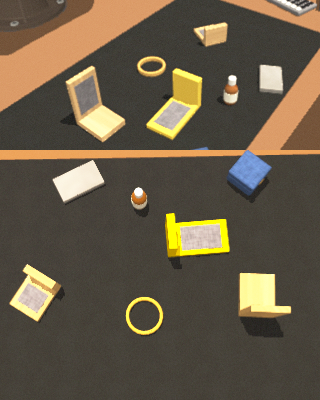

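Both views show the larger stand upright on its foot and in its original place, with everything else where it was and the arm clear.

```bash
python3 -c "
from cell import env
print(env.job_done())"
```

```text
the job is handed in; nothing more can be done
None
```

The larger wooden stand is upright on its foot, tipped on the spot without its corner sliding; the smaller stand, bangle and bottle look undisturbed, and I handed the job in at about 7 s with no verdict returned.

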